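Clear the tin and pop the bag-tag box open

TASK

The green-lidded bag-tag box has a push-to-open lid with a red-banded tin standing on it. With the fingertips push the tin sideways, upright and without picking it up, right off the still-shut lid on to the metal deck of the same box; then press the white spot at the lid's near edge down until the catch lets go, and let the lid spring ajar by itself. Leave the blue box shut and everything else where it is.

Things in the scene. Friction and masses are not known exactly. Their poses are not given: they have to be found in the camera images.
- green_box: The box to open. Fixed box, 170 (x) by 240 (y) mm: green sprung lid over its left half (y 1 to 118 mm), fixed bare-metal deck over its right half (y -120 to -1 mm, top at z = 89 mm, a 4 mm wide, 7 mm high rim along y = -118 mm). Origin: centre in plan, 90 mm below the lid top, 0 to 25 mm above the bench (plinth height varies); x away from the robot at yaw 0, y left, z up; yaw within 0.3 rad.
- green_lid (a joint): Angle (rad) of the green lid, 162 by 117 by 6 mm, top at z = 90 mm of the box, hinged along its far edge (x = 80 mm). 0 = shut, latched; negative = pressed in, hard stop -0.06. Catch frees by -0.035: 5 mm down at the spot, 3 to 5 N plus brief jolts (more nearer the hinge). Then, let go, a damped spring lifts the near edge to 0.35 rad (55 mm) in about 1 s and holds it. It does not relatch.
- green_spot (a point): Centre of the white touch spot (22 mm across) on top of the green lid, 20 mm from the lid's near edge, midway across it; it moves with the lid. Pressing down here works the catch.
- tin: Short food tin with a red band, 66 mm diameter, 58 mm high, about 0.16 kg, standing upright on the shut green lid. Origin: centre of its underside. It slides on lid and deck when pushed low down.
- blue_box: Keep shut; the two boxes may swap places. Built just like the green box: 170 (x) by 240 (y) mm, blue sprung lid over its left half (top at z = 90 mm), bare-metal deck over its right half (top at z = 89 mm). Origin: centre in plan, 90 mm below the lid top, 0 to 25 mm above the bench; x away from the robot at yaw 0, y left, z up; yaw within 0.3 rad.
- blue_lid (a joint): Hinge angle (rad) of the blue lid, built just like the green one. 0 = shut; leave it shut.
- tape: Bystander: roll of brown tape, 64 mm diameter, 24 mm high, on the blue box's deck. Origin: centre of underside.
- jar: Bystander: amber jar with orange cap, 68 mm diameter, 100 mm high, beyond the boxes. Origin: centre of underside.
- milk: Bystander: white and blue drink carton 70 by 70 by 183 mm, beyond the boxes. Origin: centre of underside.
- loaf: Bystander: brown loaf with a paper band, 100 by 200 by 90 mm, beyond the boxes. Origin: centre of underside.
- oil: Bystander: green glass bottle, 64 mm diameter, 200 mm high, to the right of the boxes. Origin: centre of underside.
- beans: Bystander: tall tin with a green label, 72 mm diameter, 100 mm high, left of the boxes. Origin: centre of underside.
There are look-alikes about, which are no part of the job. Leave any pink or turquoise look-alike of the tin alone.

How it is judged:
On the way, in this order (a step that is already met when the one before it is completed fails the run):
1. the tin stands on the green box's deck, clear of the lid, and the lid is still shut (y of tin in the frame of green_box between -0.118 and -0.031 m and value of joint green_lid between -0.02 and 0.05 rad), for 0.2 s.
2. the green lid, its catch released, has sprung ajar (value of joint green_lid above 0.22 rad), for 0.2 s.
At the end, for the whole second after the job is handed in: The tin stands upright (within 0.1 rad) and at rest on the green box's deck, its centre at least 31 mm to the deck's side of the middle of the box (so wholly off the lid); the green lid stands ajar, above 0.22 rad, at rest; the blue lid is shut (below 0.05 rad) (y of tin in the frame of green_box between -0.118 and -0.031 m and z of tin in the frame of green_box between 0.082 and 0.098 m and angle between tin's own z axis and vertical below 0.1 rad and linear speed of tin below 0.02 m/s and value of joint green_lid above 0.22 rad and velocity of joint green_lid below 0.1 rad/s and value of joint blue_lid below 0.05 rad); the robot touches nothing.
It fails at once if the tin is lifted or carried (its underside more than 10 mm above the shut lid's top) (z of tin in the frame of green_box above 0.1 m).
It fails at once if the tin is tipped (over 0.35 rad) or falls off the box (angle between tin's own z axis and vertical above 0.35 rad or z of tin in the frame of green_box below 0.07 m).
It fails at once if the blue lid is opened (value of joint blue_lid above 0.1 rad).
It fails at once if a bystander is moved more than 30 mm (distance of any of tape, jar, milk, loaf, oil, beans from where it was at the start of the episode above 0.03 m).
It also fails if it takes over 48 s, if anything falls off the work surface, if the arm or the gripper's body presses on something with over 40 N, if the wrist force passes 120 N, or if a joint passes its speed limit or range.

ROBOT

A 7-joint arm with a two-finger parallel gripper is mounted at the origin on the work surface. World frame = base frame: x ahead of the robot, y to its left, z up, the work surface at z = 0. Lengths are in m, angles in rad, forces in N, time in s.
With the tool pointing down it reaches from about 0.425 to 0.95 m from the base axis. Payload 16.7 kg.
Tool frame: the origin (TCP) lies at the very end of the fingers, on their centre line; the grasp point (between the pads) lies 19 mm behind it (robot.hold_point_z is the distance from the TCP to the grasp point, in m); z points along the fingers, y is the line along which they close (so a half turn about z gives the same grasp; the last joint's range is limited). The gripper opens to 94 mm and grips with 3 to 60 N. Pads are 16 mm wide; open, the fingers measure 119 mm over their backs; the gripper's body (75 mm by 177 mm) begins 78 mm behind the grasp point.
Start: joints at [1.123, 0.426, 0.074, 1.606, -0.034, 1.111, -0.067], TCP at [0.198, -0.645, 0.205] pointing down, gripper open.
Joint ranges: [-2.85, 2.85], [-0.5, 2.14], [-1.23, 1.37], [0.21, 2.46], [-1.02, 4.16], [0.16, 2.05], [-2.73, 2.73]. Speed limits (rad/s): [1.89, 1.89, 2.39, 2.39, 3.01, 3.01, 3.01].

INTERFACE

Orientations are given as a unit quaternion [x, y, z, w].
In Python, from station import robot, imaging, order gives the robot as it stands. The module is installed in compiled form; this text tells all that it offers.
- The arm moves only by the shell command python3 -m pendant 'ROWS' [FORCE]. ROWS is JSON, a list of rows, each an object of numbers: "tx", "ty", "tz": the shift along the tool's x, y, z in cm; "rx", "ry", "rz": the turn, a rotation vector about the tool's x, y, z in rad; "grip": the opening, from 0 (shut) to 1 (fully open). A call has 1 to 12 rows; each row is the pose to reach, as a shift and turn from the pose commanded when the call began, along the tool's axes at that moment; what a row does not reach only later rows make up. A row lasts 1/12 s, in which the tool goes at most 41.7 mm and 7.16 degrees, less where a joint would pass 70% of its speed; a pose out of reach is approached as far as the arm can. A call with a gripper value outside its range is refused whole. The fingers move at their own pace and stop on an object; FORCE is the grip in N (left out, the last holds). Time passes only in rows, so rows that repeat a pose let the fingers close. It gives the time, the measured TCP pose, the force, the opening and the grip force at its end, in the units of the state.
- robot.get_state(): the state, without advancing time (a new reading comes with each control period).
- imaging.camera(name): name is "scene" or "top"; returns a dict with "pixels" (420x560x3 uint8, blue, green, red), "range_z" (420x560 float32, m along the optical axis (not along the pixel's ray), 0 where there is no reading), "fx", "fy", "cx", "cy" (pixels), "R" (3x3) and "t" (3): a world point X has camera coordinates R X + t. Camera axes: x right, y down, z forward; pixel columns grow to the right and rows downward; lengths in m; the calibration is good to about 2 mm. A picture is of the moment at which its call begins.
- order.job_done(): hands the job in; it is judged then, once.
The state is a dict: "clock": time; "joint_pos": joint angles; "joint_velocities": joint speeds; "joint_torque": joint torques, N m; "eef_pos": TCP position; "tcp_rot": TCP orientation; "ft_force": force on the tool from outside, world axes, zero at the start; "ft_torque": the same for the moment, N m; "grip_width": finger opening in m; "finger_force": force on a finger pad.
Only numpy, scipy, OpenCV 4.12 (cv2) and the standard library are available. Lean on these libraries where they do the work, as an engineer would, in place of code of your own. Each camera call takes 0.05 s, during which the arm holds its last target. There are 200 camera calls.

## Working session

There is one attempt and no reset: what is moved stays moved. The work goes in short steps, Python scripts to look and compute and a shell command to move; the robot and the scene stay as the last step left them, time stands still between calls to the robot, and variables do not carry over. Pictures are saved under pics/ and viewed, at most 10 in all, crops included, and the job is handed in when it is done.

```bash
mkdir -p pics; cat > h.py <<'E'
import numpy as np,cv2
from station import robot,imaging,order
def shot(n):
    c=imaging.camera(n); return c
def w(c,u,v,z=None):
    # world point at pixel, by range (median 3x3) or on plane z
    R,t=np.array(c["R"]),np.array(c["t"])
    d=np.array([(u-c["cx"])/c["fx"],(v-c["cy"])/c["fy"],1.0])
    if z is None:
        p=c["range_z"][v-1:v+2,u-1:u+2]; k=np.median(p[p>0])
    else:
        a=R.T@d; b=-R.T@t; k=(z-b[2])/a[2]
    return R.T@(d*k-t)
E
python3 - <<'E'
from h import *
for n in("top","scene"):
    c=shot(n); cv2.imwrite(f"pics/{n}0.png",c["pixels"]); np.savez(f"{n}0.npz",**c)
s=robot.get_state(); print(s["clock"],s["eef_pos"],s["tcp_rot"],s["grip_width"])
E
```

```text
0.1 [ 0.19790864 -0.64490205  0.20485205] [ 9.88937985e-01  1.48328421e-01 -1.25503406e-04 -5.70900713e-04] 0.09379620456441508
```

View pics/top0.png

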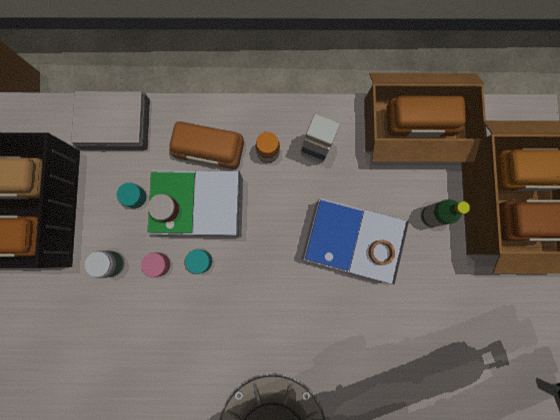

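View pics/scene0.png

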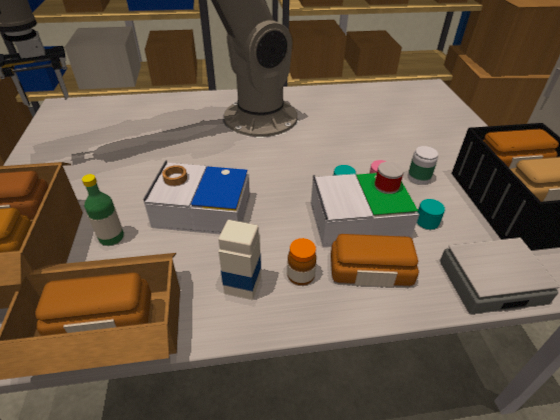

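```bash
python3 - <<'E'
from h import *
c=dict(np.load("top0.npz"))
im=c["pixels"][150:290,80:260]; cv2.imwrite("pics/c1.png",cv2.resize(im,None,fx=4,fy=4,interpolation=cv2.INTER_CUBIC))
for u,v in[(163,208),(175,180),(187,228),(230,180),(215,215),(232,228),(131,195),(155,264),(198,261),(102,264),(205,145),(267,145),(325,130)]: print(u,v,w(c,u,v).round(4))
E
```

```text
163 208 [0.577  0.2737 0.1595]
175 180 [0.6595 0.2611 0.1012]
187 228 [0.5318 0.2247 0.1023]
230 180 [0.6604 0.1149 0.1005]
215 215 [0.5665 0.1525 0.1009]
232 228 [0.5325 0.1072 0.1003]
131 195 [0.6254 0.3915 0.0584]
155 264 [0.4376 0.3175 0.0579]
198 261 [0.4462 0.2017 0.0585]
102 264 [0.4374 0.4429 0.0992]
205 145 [0.7587 0.1857 0.0908]
267 145 [0.7571 0.0172 0.099 ]
325 130 [ 0.7721 -0.1288  0.1825]
```

View pics/c1.png

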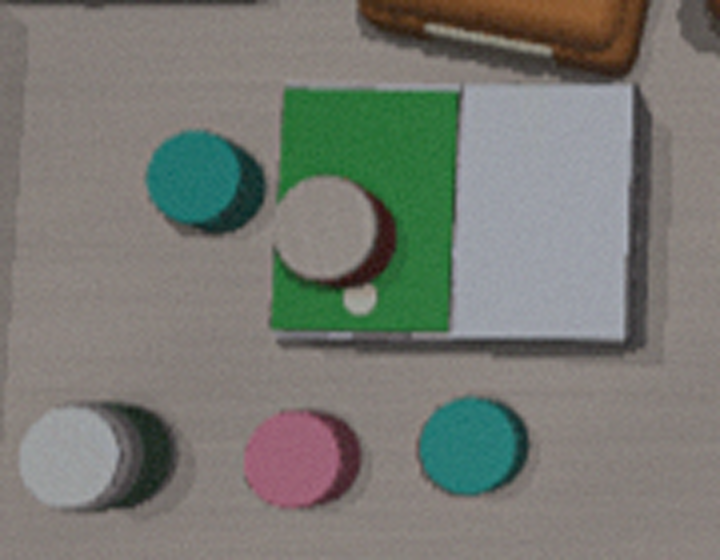

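```bash
python3 - <<'E'
from h import *
c=dict(np.load("top0.npz"))
f=lambda x,y,z: w(c,80+(x-1.5)/4,150+(y-1.5)/4,z)[:2]
Z=.102
P={k:f(*p,Z) for k,p in dict(FL=(285,88),NL=(271,328),NR=(450,330),FR=(461,88),dFR=(634,85),dNR=(627,339),spot=(360,299)).items()}
for k,p in P.items(): print(k,p.round(4))
a=[P['FL']-P['NL'],P['FR']-P['NR'],P['dFR']-P['dNR']]
for d in a: print(np.linalg.norm(d),np.arctan2(d[1],d[0]))
print("tin top",f(325,229,.1595))
# tin top by depth blob
R,t=c["R"],c["t"]; v,u=np.mgrid[190:225,145:182]
k=c["range_z"][190:225,145:182]; X=np.stack([(u-c["cx"])/c["fx"]*k,(v-c["cy"])/c["fy"]*k,k],-1)@np.eye(3)-t
X=X@R; m=(X[...,2]>.154)&(X[...,2]<.166); Q=X[m]; print(Q.mean(0),Q.min(0),Q.max(0))
E
```

```text
FL [0.6818 0.326 ]
NL [0.5218 0.3281]
NR [0.5211 0.2111]
FR [0.6823 0.2087]
dFR [0.6849 0.0935]
dNR [0.5158 0.0953]
spot [0.5411 0.2706]
0.15997681046628184 -0.01291421214133011
0.16126717758095366 -0.014340924542544275
0.16915066095088965 -0.010603731533564385
tin top [0.57981109 0.27912779]
[0.5814544  0.27946248 0.15971136] [0.54942271 0.24690051 0.15406852] [0.61272907 0.31203666 0.16527571]
```

```bash
cat >> h.py <<'E'
from scipy.spatial.transform import Rotation as Ro
def go(p,psi=None):
    s=robot.get_state(); r=Ro.from_quat(s["tcp_rot"]); M=r.as_matrix()
    o="t cm %s"%np.round(100*M.T@(np.array(p)-s["eef_pos"]),2)
    if psi is not None:
        T=np.array([[np.cos(psi),np.sin(psi),0],[np.sin(psi),-np.cos(psi),0],[0,0,-1]])
        o+=" r %s"%np.round((r.inv()*Ro.from_matrix(T)).as_rotvec(),3)
    print("clk %.2f tcp %s F %s grip %.4f"%(s["clock"],np.round(s["eef_pos"],4),np.round(s["ft_force"],1),s["grip_width"]),o)
E
python3 -c "
from h import *
go([.5,-.25,.30],1.559)"
```

```text
clk 0.10 tcp [ 0.1979 -0.6449  0.2049] F [-0.6  0.1 -0.6] grip 0.0938 t cm [ 40.46 -28.9   -9.48] r [-1.000e-03 -1.000e-03 -1.261e+00]
```

```bash
python3 -m pendant '[{"tz":-4,"tx":1,"ty":-1,"grip":0.43},{"tz":-8,"tx":3,"ty":-2,"rz":-0.12,"grip":0.43},{"tz":-9.5,"tx":6,"ty":-4,"rz":-0.24,"grip":0.43},{"tz":-9.5,"tx":40.5,"ty":-29,"rz":-1.26,"grip":0.43},{"tz":-9.5,"tx":40.5,"ty":-29,"rz":-1.26,"grip":0.43},{"tz":-9.5,"tx":40.5,"ty":-29,"rz":-1.26,"grip":0.43},{"tz":-9.5,"tx":40.5,"ty":-29,"rz":-1.26,"grip":0.43},{"tz":-9.5,"tx":40.5,"ty":-29,"rz":-1.26,"grip":0.43},{"tz":-9.5,"tx":40.5,"ty":-29,"rz":-1.26,"grip":0.43},{"tz":-9.5,"tx":40.5,"ty":-29,"rz":-1.26,"grip":0.43},{"tz":-9.5,"tx":40.5,"ty":-29,"rz":-1.26,"grip":0.43},{"tz":-9.5,"tx":40.5,"ty":-29,"rz":-1.26,"grip":0.43}]' | tail -c 600; python3 -c "
from h import *
go([.58,.33,.25],1.559)"
```

```text
clk 0.10 tcp [ 0.1979 -0.6449  0.2049] F [-0.6  0.1 -0.6] grip 0.0938 t cm [ 65.13 -82.    -4.42] r [-1.000e-03 -1.000e-03 -1.261e+00]invalid input
```

```bash
python3 -m pendant '[{"tx":0,"ty":0,"tz":-4,"rx":0,"ry":0,"rz":0,"grip":0.43}]'; echo; python3 -m pendant '[{"tz":-4,"grip":0.43}]'; python3 -c "
from h import *
go([.5,-.25,.3],1.559)"
```

```text
clock: 0.18
eef_pos: [0.197, -0.6419, 0.2383]
tcp_rot: [0.989, 0.148, -0.001, -0.006]
ft_force: [0.0, -0.3, 0.2]
grip_width: 0.0903
finger_force: 0.0

clk 0.18 tcp [ 0.197  -0.6419  0.2383] F [ 0.  -0.3  0.2] grip 0.0903 t cm [ 40.47 -28.63  -5.88] r [-0.01  -0.006 -1.261]invalid input
```

```bash
python3 -m pendant '[{"tx":1,"ty":-1,"tz":-3,"rx":0,"ry":0,"rz":-0.1,"grip":0.43},{"tx":4,"ty":-3,"tz":-5.5,"rx":0,"ry":0,"rz":-0.22,"grip":0.43},{"tx":40.5,"ty":-29,"tz":-5.5,"rx":0,"ry":0,"rz":-1.26,"grip":0.43},{"tx":40.5,"ty":-29,"tz":-5.5,"rx":0,"ry":0,"rz":-1.26,"grip":0.43},{"tx":40.5,"ty":-29,"tz":-5.5,"rx":0,"ry":0,"rz":-1.26,"grip":0.43},{"tx":40.5,"ty":-29,"tz":-5.5,"rx":0,"ry":0,"rz":-1.26,"grip":0.43},{"tx":40.5,"ty":-29,"tz":-5.5,"rx":0,"ry":0,"rz":-1.26,"grip":0.43},{"tx":40.5,"ty":-29,"tz":-5.5,"rx":0,"ry":0,"rz":-1.26,"grip":0.43},{"tx":40.5,"ty":-29,"tz":-5.5,"rx":0,"ry":0,"rz":-1.26,"grip":0.43},{"tx":40.5,"ty":-29,"tz":-5.5,"rx":0,"ry":0,"rz":-1.26,"grip":0.43},{"tx":40.5,"ty":-29,"tz":-5.5,"rx":0,"ry":0,"rz":-1.26,"grip":0.43},{"tx":40.5,"ty":-29,"tz":-5.5,"rx":0,"ry":0,"rz":-1.26,"grip":0.43}]'; python3 -c "
from h import *
go([.58,.335,.25],1.559)"
```

```text
clock: 1.18
eef_pos: [0.4805, -0.2738, 0.3004]
tcp_rot: [0.711, 0.704, -0.0, -0.0]
ft_force: [0.7, -1.0, 0.1]
grip_width: 0.0405
finger_force: 0.0
clk 1.18 tcp [ 0.4805 -0.2738  0.3004] F [ 0.7 -1.   0.1] grip 0.0405 t cm [60.98  9.35  5.04] r [-0.     0.     0.002]
```

```bash
python3 -m pendant '[{"tx":59,"ty":8.5,"tz":2,"rx":0,"ry":0,"rz":0,"grip":0.43},{"tx":59,"ty":8.5,"tz":2,"rx":0,"ry":0,"rz":0,"grip":0.43},{"tx":59,"ty":8.5,"tz":2,"rx":0,"ry":0,"rz":0,"grip":0.43},{"tx":59,"ty":8.5,"tz":2,"rx":0,"ry":0,"rz":0,"grip":0.43},{"tx":59,"ty":8.5,"tz":2,"rx":0,"ry":0,"rz":0,"grip":0.43},{"tx":59,"ty":8.5,"tz":2,"rx":0,"ry":0,"rz":0,"grip":0.43},{"tx":59,"ty":8.5,"tz":2,"rx":0,"ry":0,"rz":0,"grip":0.43},{"tx":59,"ty":8.5,"tz":2,"rx":0,"ry":0,"rz":0,"grip":0.43},{"tx":59,"ty":8.5,"tz":2,"rx":0,"ry":0,"rz":0,"grip":0.43},{"tx":59,"ty":8.5,"tz":2,"rx":0,"ry":0,"rz":0,"grip":0.43},{"tx":59,"ty":8.5,"tz":2,"rx":0,"ry":0,"rz":0,"grip":0.43},{"tx":59,"ty":8.5,"tz":2,"rx":0,"ry":0,"rz":0,"grip":0.43}]' >/dev/null; python3 -c "
from h import *
go([.58,.335,.18],1.559)"
```

```text
clk 2.18 tcp [0.5574 0.2198 0.2834] F [-0.  -1.2  0.4] grip 0.0401 t cm [11.55  2.1  10.34] r [-0.     0.    -0.002]
```

```bash
python3 -m pendant '[{"tx":4,"ty":1,"tz":0,"rx":0,"ry":0,"rz":0,"grip":0.43},{"tx":8,"ty":2,"tz":1,"rx":0,"ry":0,"rz":0,"grip":0.43},{"tx":11,"ty":2,"tz":4,"rx":0,"ry":0,"rz":0,"grip":0.43},{"tx":11,"ty":2,"tz":7,"rx":0,"ry":0,"rz":0,"grip":0.43},{"tx":11,"ty":2,"tz":7,"rx":0,"ry":0,"rz":0,"grip":0.43},{"tx":11,"ty":2,"tz":7,"rx":0,"ry":0,"rz":0,"grip":0.43}]' >/dev/null; python3 -c "
from h import *
go([.58,.337,.111],1.559)
c=shot('top');cv2.imwrite('pics/t2.png',cv2.resize(c['pixels'][150:290,80:260],None,fx=4,fy=4))"
```

```text
clk 2.68 tcp [0.5784 0.3269 0.2125] F [0.6 0.5 0.6] grip 0.0406 t cm [ 1.04  0.18 10.15] r [-0.003  0.002 -0.001]
```

View pics/t2.png

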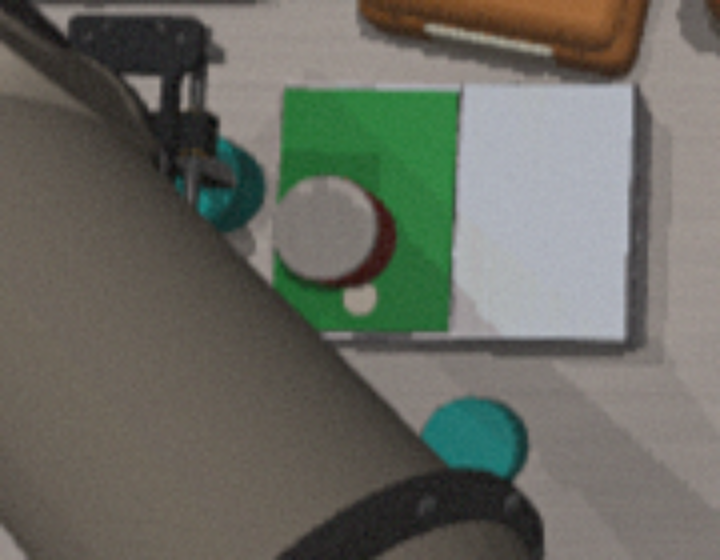

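The picture shows the gripper to the left of the tin (tin top at crop pixel 325,229, fingers around 200,180). They are clear of it, so I'm lowering the arm.

```bash
python3 -m pendant '[{"tx":1,"ty":0.2,"tz":3,"rx":0,"ry":0,"rz":0,"grip":0.43},{"tx":1,"ty":0.2,"tz":6,"rx":0,"ry":0,"rz":0,"grip":0.43},{"tx":1,"ty":0.2,"tz":8,"rx":0,"ry":0,"rz":0,"grip":0.43},{"tx":1,"ty":0.2,"tz":9,"rx":0,"ry":0,"rz":0,"grip":0.43},{"tx":1,"ty":0.2,"tz":9,"rx":0,"ry":0,"rz":0,"grip":0.43},{"tx":1,"ty":0.2,"tz":9,"rx":0,"ry":0,"rz":0,"grip":0.43}]' >/dev/null; python3 -c "
from h import *
go([.58,.187,.111],1.559)"
```

```text
clk 3.23 tcp [0.5822 0.3374 0.1256] F [-0.9  0.7  0.1] grip 0.0405 t cm [-1.504e+01 -1.000e-02  1.450e+00] r [ 0.002 -0.001 -0.003]
```

```bash
python3 -m pendant '[{"tx":0,"ty":0,"tz":0.7,"rx":0,"ry":0,"rz":0,"grip":0.43},{"tx":0,"ty":0,"tz":1.4,"rx":0,"ry":0,"rz":0,"grip":0.43},{"tx":0,"ty":0,"tz":1.4,"rx":0,"ry":0,"rz":0,"grip":0.43},{"tx":-0.5,"ty":0,"tz":1.4,"rx":0,"ry":0,"rz":0,"grip":0.43},{"tx":-1,"ty":0,"tz":1.4,"rx":0,"ry":0,"rz":0,"grip":0.43},{"tx":-1.5,"ty":0,"tz":1.4,"rx":0,"ry":0,"rz":0,"grip":0.43},{"tx":-2,"ty":0,"tz":1.4,"rx":0,"ry":0,"rz":0,"grip":0.43},{"tx":-2.5,"ty":0,"tz":1.4,"rx":0,"ry":0,"rz":0,"grip":0.43},{"tx":-3,"ty":0,"tz":1.4,"rx":0,"ry":0,"rz":0,"grip":0.43},{"tx":-3.5,"ty":0,"tz":1.4,"rx":0,"ry":0,"rz":0,"grip":0.43},{"tx":-4,"ty":0,"tz":1.4,"rx":0,"ry":0,"rz":0,"grip":0.43},{"tx":-4,"ty":0,"tz":1.4,"rx":0,"ry":0,"rz":0,"grip":0.43}]' >/dev/null; python3 -c "
from h import *
go([.58,.189,.111],1.559)
c=shot('scene');cv2.imwrite('pics/s2.png',cv2.resize(c['pixels'][100:260,280:460],None,fx=4,fy=3.7))"
```

```text
clk 4.23 tcp [0.5809 0.2964 0.1097] F [-0.8 -1.1 -0.3] grip 0.0404 t cm [-10.74   0.07  -0.13] r [ 0.     0.    -0.002]
```

View pics/s2.png

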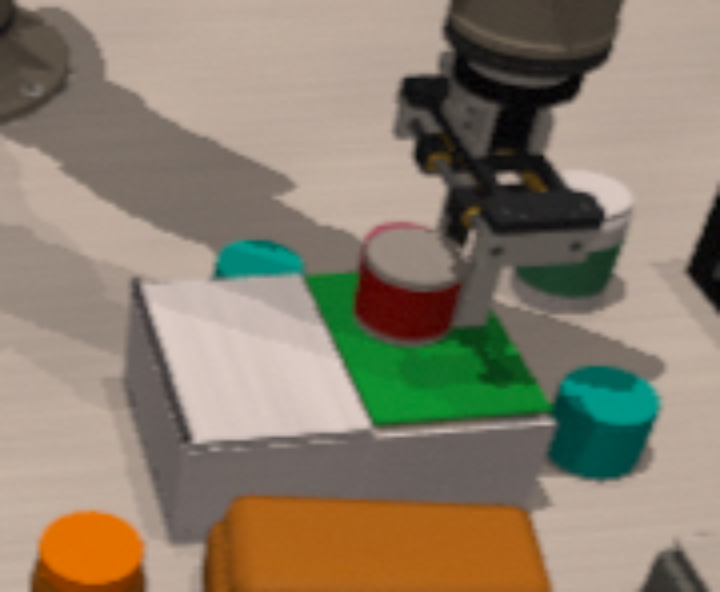

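The tin (crop pixel 408,285) is upright, touching the fingers and sliding on the shut lid. I'll keep pushing.

```bash
python3 -m pendant '[{"tx":-0.5,"ty":0,"tz":0,"rx":0,"ry":0,"rz":0,"grip":0.43},{"tx":-1,"ty":0,"tz":0,"rx":0,"ry":0,"rz":0,"grip":0.43},{"tx":-1.5,"ty":0,"tz":0,"rx":0,"ry":0,"rz":0,"grip":0.43},{"tx":-2,"ty":0,"tz":0,"rx":0,"ry":0,"rz":0,"grip":0.43},{"tx":-2.5,"ty":0,"tz":0,"rx":0,"ry":0,"rz":0,"grip":0.43},{"tx":-3,"ty":0,"tz":0,"rx":0,"ry":0,"rz":0,"grip":0.43},{"tx":-3.5,"ty":0,"tz":0,"rx":0,"ry":0,"rz":0,"grip":0.43},{"tx":-4,"ty":0,"tz":0,"rx":0,"ry":0,"rz":0,"grip":0.43},{"tx":-4.5,"ty":0,"tz":0,"rx":0,"ry":0,"rz":0,"grip":0.43},{"tx":-5,"ty":0,"tz":0,"rx":0,"ry":0,"rz":0,"grip":0.43},{"tx":-5.5,"ty":0,"tz":0,"rx":0,"ry":0,"rz":0,"grip":0.43},{"tx":-5.5,"ty":0,"tz":0,"rx":0,"ry":0,"rz":0,"grip":0.43}]' | grep ft_; python3 -m pendant '[{"tx":-0.5,"ty":0,"tz":0,"rx":0,"ry":0,"rz":0,"grip":0.43},{"tx":-1,"ty":0,"tz":0,"rx":0,"ry":0,"rz":0,"grip":0.43},{"tx":-1.5,"ty":0,"tz":0,"rx":0,"ry":0,"rz":0,"grip":0.43},{"tx":-2,"ty":0,"tz":0,"rx":0,"ry":0,"rz":0,"grip":0.43},{"tx":-2.5,"ty":0,"tz":0,"rx":0,"ry":0,"rz":0,"grip":0.43},{"tx":-3,"ty":0,"tz":0,"rx":0,"ry":0,"rz":0,"grip":0.43},{"tx":-3.5,"ty":0,"tz":0,"rx":0,"ry":0,"rz":0,"grip":0.43},{"tx":-4,"ty":0,"tz":0,"rx":0,"ry":0,"rz":0,"grip":0.43},{"tx":-4.5,"ty":0,"tz":0,"rx":0,"ry":0,"rz":0,"grip":0.43},{"tx":-5,"ty":0,"tz":0,"rx":0,"ry":0,"rz":0,"grip":0.43},{"tx":-5,"ty":0,"tz":0,"rx":0,"ry":0,"rz":0,"grip":0.43}]' | grep ft_; python3 -c "
from h import *
go([.58,.193,.25],1.559)
c=shot('scene');cv2.imwrite('pics/s3.png',cv2.resize(c['pixels'][100:260,280:460],None,fx=4,fy=3.7))"
```

```text
ft_force: [0.3, -0.1, -0.0]
ft_force: [-0.0, 0.0, 1.3]
clk 6.20 tcp [0.5794 0.1914 0.1096] F [-0.   0.   1.3] grip 0.0402 t cm [  0.15   0.06 -14.04] r [-0.     0.    -0.002]
```

View pics/s3.png

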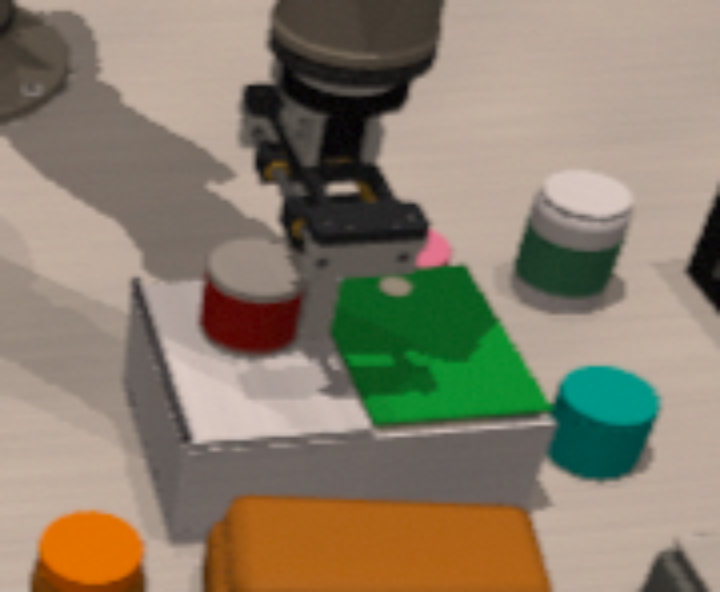

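The tin (crop pixel 252,300) stands upright on the deck and the lid is still shut. I'll back off, close the fingers and move over the spot (crop pixel 396,286).

```bash
python3 -m pendant '[{"tx":1,"ty":0,"tz":0,"rx":0,"ry":0,"rz":0,"grip":0.43},{"tx":2.5,"ty":0,"tz":-0.5,"rx":0,"ry":0,"rz":0,"grip":0.43},{"tx":5,"ty":-2,"tz":-3,"rx":0,"ry":0,"rz":0,"grip":0},{"tx":7.9,"ty":-4,"tz":-3,"rx":0,"ry":0,"rz":0,"grip":0},{"tx":7.9,"ty":-4,"tz":-3,"rx":0,"ry":0,"rz":0,"grip":0},{"tx":7.9,"ty":-4,"tz":-3,"rx":0,"ry":0,"rz":0,"grip":0},{"tx":7.9,"ty":-4,"tz":-3,"rx":0,"ry":0,"rz":0,"grip":0},{"tx":7.9,"ty":-4,"tz":-3,"rx":0,"ry":0,"rz":0,"grip":0}]' 10 | grep -v tcp; python3 - <<'E'
from h import *
go([.541,.270,.112],1.559)
for n in("scene","top"):
    c=shot(n); k=c["range_z"]; v,u=np.mgrid[0:420,0:560]
    X=(np.stack([(u-c["cx"])/c["fx"]*k,(v-c["cy"])/c["fy"]*k,k],-1)-c["t"])@c["R"]
    m=(k>0)&(X[...,2]>.154)&(X[...,2]<.166)&(X[...,0]>.52)&(X[...,0]<.68)&(X[...,1]>.09)&(X[...,1]<.215)
    Q=X[m]; print(n,len(Q)); 
    if len(Q): print(Q.mean(0).round(4),Q.min(0).round(4),Q.max(0).round(4))
    if n=="scene": cv2.imwrite('pics/s4.png',cv2.resize(c['pixels'][100:260,280:460],None,fx=4,fy=3.7))
E
```

```text
clock: 6.92
eef_pos: [0.5406, 0.2721, 0.1395]
ft_force: [0.1, -1.1, 0.2]
grip_width: 0.004
finger_force: 0.0
clk 6.92 tcp [0.5406 0.2721 0.1395] F [ 0.1 -1.1  0.2] grip 0.0040 t cm [-0.21  0.04  2.75] r [-0.     0.    -0.002]
scene 337
[0.5834 0.1553 0.1582] [0.5481 0.1235 0.1542] [0.615  0.1886 0.1618]
top 535
[0.5776 0.1579 0.1585] [0.5455 0.1267 0.1541] [0.6109 0.1899 0.1632]
```

View pics/s4.png

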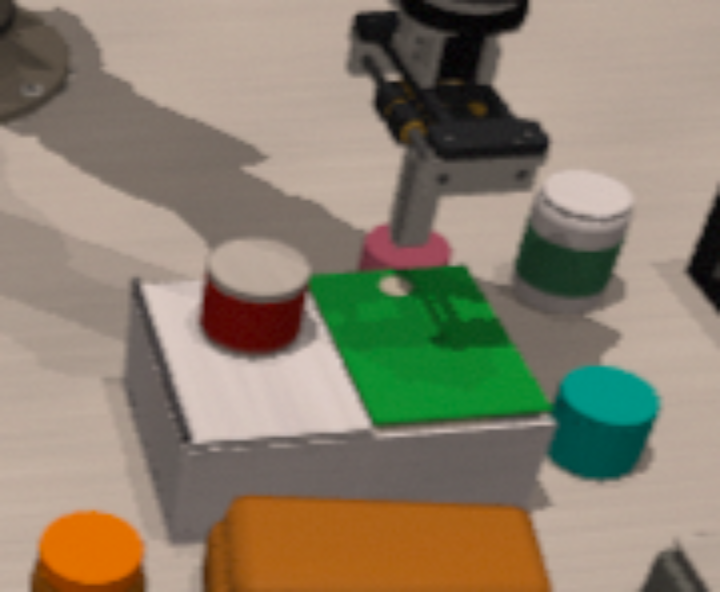

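The tin is upright on the deck, about 54 mm to the deck's side of the box middle. The closed fingers are above the spot (crop pixel 396,286). I'll press now.

```bash
python3 -m pendant '[{"tx":-0.2,"ty":0,"tz":1.5,"rx":0,"ry":0,"rz":0,"grip":0},{"tx":-0.2,"ty":0,"tz":2.7,"rx":0,"ry":0,"rz":0,"grip":0},{"tx":-0.2,"ty":0,"tz":3.4,"rx":0,"ry":0,"rz":0,"grip":0},{"tx":-0.2,"ty":0,"tz":3.7,"rx":0,"ry":0,"rz":0,"grip":0},{"tx":-0.2,"ty":0,"tz":4,"rx":0,"ry":0,"rz":0,"grip":0},{"tx":-0.2,"ty":0,"tz":4.2,"rx":0,"ry":0,"rz":0,"grip":0},{"tx":-0.2,"ty":0,"tz":4.4,"rx":0,"ry":0,"rz":0,"grip":0},{"tx":-0.2,"ty":0,"tz":4.4,"rx":0,"ry":0,"rz":0,"grip":0}]'; python3 -c "
from h import *
go([.541,.270,.25],1.559)"
```

```text
clock: 7.68
eef_pos: [0.5402, 0.27, 0.0956]
tcp_rot: [0.712, 0.702, -0.0, 0.0]
ft_force: [-2.1, -1.6, 3.9]
grip_width: 0.0006
finger_force: 1.5
clk 7.68 tcp [0.5402 0.27   0.0956] F [-2.1 -1.6  3.9] grip 0.0006 t cm [ -0.     0.07 -15.44] r [-0.     0.    -0.002]
```

```bash
python3 -m pendant '[{"tx":0,"ty":0,"tz":-4,"rx":0,"ry":0,"rz":0,"grip":0},{"tx":0,"ty":0,"tz":-8,"rx":0,"ry":0,"rz":0,"grip":0},{"tx":0,"ty":0,"tz":-12,"rx":0,"ry":0,"rz":0,"grip":0},{"tx":0,"ty":0,"tz":-15,"rx":0,"ry":0,"rz":0,"grip":0},{"tx":0,"ty":0,"tz":-15,"rx":0,"ry":0,"rz":0,"grip":0},{"tx":0,"ty":0,"tz":-15,"rx":0,"ry":0,"rz":0,"grip":0},{"tx":0,"ty":0,"tz":-15,"rx":0,"ry":0,"rz":0,"grip":0},{"tx":0,"ty":0,"tz":-15,"rx":0,"ry":0,"rz":0,"grip":0},{"tx":0,"ty":0,"tz":-15,"rx":0,"ry":0,"rz":0,"grip":0},{"tx":0,"ty":0,"tz":-15,"rx":0,"ry":0,"rz":0,"grip":0},{"tx":0,"ty":0,"tz":-15,"rx":0,"ry":0,"rz":0,"grip":0},{"tx":0,"ty":0,"tz":-15,"rx":0,"ry":0,"rz":0,"grip":0}]' >/dev/null
python3 -m pendant '[{"tx":0,"ty":0,"tz":0,"rx":0,"ry":0,"rz":0,"grip":0},{"tx":0,"ty":0,"tz":0,"rx":0,"ry":0,"rz":0,"grip":0},{"tx":0,"ty":0,"tz":0,"rx":0,"ry":0,"rz":0,"grip":0},{"tx":0,"ty":0,"tz":0,"rx":0,"ry":0,"rz":0,"grip":0},{"tx":0,"ty":0,"tz":0,"rx":0,"ry":0,"rz":0,"grip":0},{"tx":0,"ty":0,"tz":0,"rx":0,"ry":0,"rz":0,"grip":0},{"tx":0,"ty":0,"tz":0,"rx":0,"ry":0,"rz":0,"grip":0},{"tx":0,"ty":0,"tz":0,"rx":0,"ry":0,"rz":0,"grip":0},{"tx":0,"ty":0,"tz":0,"rx":0,"ry":0,"rz":0,"grip":0},{"tx":0,"ty":0,"tz":0,"rx":0,"ry":0,"rz":0,"grip":0},{"tx":0,"ty":0,"tz":0,"rx":0,"ry":0,"rz":0,"grip":0},{"tx":0,"ty":0,"tz":0,"rx":0,"ry":0,"rz":0,"grip":0}]' | grep -e clock -e eef -e ft_; python3 -c "
from h import *
c=shot('scene');cv2.imwrite('pics/s5.png',cv2.resize(c['pixels'],None,fx=1.4,fy=1.4))"
```

```text
clock: 9.68
eef_pos: [0.5403, 0.2702, 0.2457]
ft_force: [0.4, 0.4, 0.3]
```

View pics/s5.png

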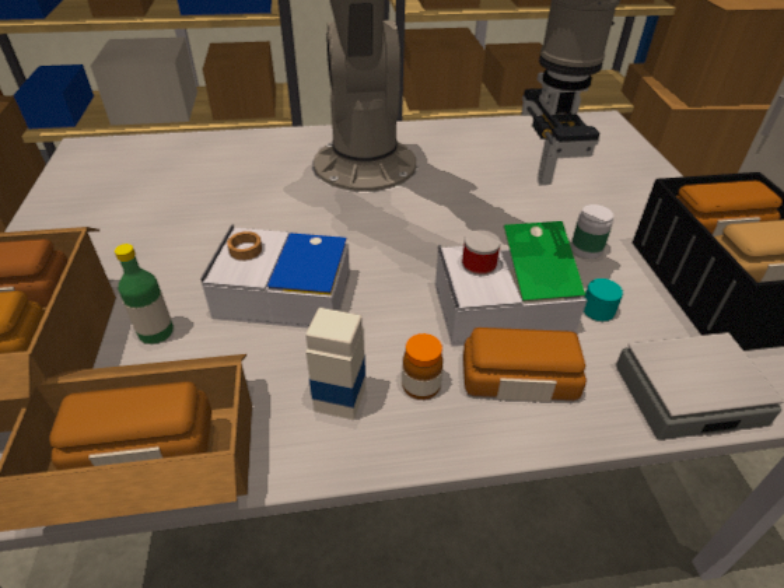

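The green lid has sprung ajar (spot at 536,232) and the tin (480,252) is upright on the deck. The blue lid is shut, the bystanders look unmoved, and the arm is clear. I'll check the lid's height and hand in.

```bash
python3 - <<'E'
from h import *
c=shot("scene"); p=w(c,383,166); print(p, np.arctan2(p[2]-.102,.142))
if p[2]>.140: print(order.job_done())
E
```

```text
[0.55721216 0.27070041 0.1489623 ] 0.31939707993890754
the job is handed in; nothing more can be done
None
```

The job is handed in: the tin stands upright on the green box's deck, the green lid has sprung ajar to about 0.32 rad or a little more, and the blue box is still shut with nothing else visibly moved.

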